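# Start the bobbin winder

## Task

Get the leather bench's bobbin winder running, in this order: tip the white rocker switch on by pressing its end with the orange mark, press the blue key fully down to zero the counter and let it come up, push the winder's stop arm by its yellow post all the way over towards the bobbin, and last press the green key fully down and let it come up. Leave the rocker on and the arm fully over; do not press the red key, do not lift the bobbin off its spindle, and leave everything else on the bench where it stands.

Things in the scene. Friction and masses are not known exactly. Their poses are not given: they have to be found in the camera images.
- control: Control box, fixed, grey, 160 mm (x) by 220 mm (y) by 45 mm high; origin at the centre of its underside, its x axis points to the back, y to the left (seen from the robot), z up. Row of three round keys at x = -38 mm, y = -66, 0 and 66 mm; white rocker at x = 42, y = 40 mm; flat counter window beside it. It may stand left or right of the winder.
- rocker_on (a point): Where to press the white rocker: on its top face, at the orange mark, 20 mm from its pivot towards the box's +y. The rocker paddle is 60 mm long (along the box's y), 28 mm wide, pivoted at mid-length 13 mm above the box's top; black bezel 6 mm high around it. When off, this point is about 20 mm above the box's top; when on about 13 mm.
- rocker (a joint): Rocker angle: 0 off (orange end up), 0.36 rad on (orange end fully down). Stiff hinge, about 2.5 N at the mark; stays where it is left.
- blue_key_top (a point): Blue push key of the control box: round cap 30 mm across in a black collar 46 mm across and 12 mm high. Site: centre of the cap's top face, 22 mm above the box's top when out; its z axis is up. The three keys stand in one row, 66 mm apart, in any order, along the front edge of the box.
- blue_key (a joint): Blue key: 0 when out, 0.006 m fully down. Spring: starts to move at about 1.5 N, fully down at 5 N; springs back when let go.
- green_key_top (a point): Green push key of the control box: round cap 30 mm across in a black collar 46 mm across and 12 mm high. Site: centre of the cap's top face, 22 mm above the box's top when out; its z axis is up. The three keys stand in one row, 66 mm apart, in any order, along the front edge of the box.
- green_key (a joint): Green key: 0 when out, 0.006 m fully down. Spring: starts to move at about 1.5 N, fully down at 5 N; springs back when let go.
- red_key_top (a point): Red (stop) push key of the control box: round cap 30 mm across in a black collar 46 mm across and 12 mm high. Site: centre of the cap's top face, 22 mm above the box's top when out; its z axis is up. The three keys stand in one row, 66 mm apart, in any order, along the front edge of the box. Not to be pressed.
- red_key (a joint): Red key: 0 when out, 0.006 m fully down. Spring: starts to move at about 1.5 N, fully down at 5 N; springs back when let go.
- winder: Bobbin winder, fixed, white with green side strips, 170 mm (x) by 150 mm (y) by 50 mm high; origin at the centre of its underside, x axis to the back, y to the left, z up. A grey motor hump (46 by 55 mm, 39 mm above the top) stands at its back left corner, the bobbin at x = 13, y = 20 mm.
- stop_pivot (a point): Pivot axis (vertical) of the stop arm, on the winder, at the height of stop_post (30 mm above the winder's top).
- stop_post (a point): Centre of the upright yellow post on the free end of the stop arm, 110 mm from the pivot; post 16 mm across, from 8 to 48 mm above the winder's top; this point is 30 mm above the winder's top. The arm is a flat bar 12 mm wide, 8 to 16 mm above the top, pointing from the pivot towards the robot; push the post from the winder's right (-y) side towards +y.
- stop_arm (a joint): Stop arm angle: 0 fully away from the bobbin (post towards the winder's -y side), 0.6 rad fully over, beside the bobbin; it turns clockwise seen from above as it grows, the post going towards the winder's +y. Stiff hinge, about 1.5 N at the post; stays where it is left.
- bobbin: Loose steel bobbin with orange thread, 28 mm across, 26 mm high, standing on the winder's spindle; origin at the centre of its underside. It stays there.
- spindle (a point): Foot of the spindle, where the bobbin's underside rests: 56 mm above the bench.
- tan_spool: Loose spool of tan thread, 40 mm across, 42 mm high, on the bench in front of the two machines; origin under its centre.
- blue_spool: Loose spool of blue thread, 40 mm across, 42 mm high, behind and between the machines; origin under its centre.
- black_spool: Loose spool of black thread, 40 mm across, 42 mm high, behind the machines; origin under its centre.
- jar: Loose glass jar with red lid, 64 mm across, 75 mm high, behind the machines; origin under its centre.
- bowl: Loose white bowl, 100 mm across, 45 mm high, on the right; origin under its centre.
- bottle: Loose clear bottle with blue cap, 60 mm across, 160 mm high, on the left; origin under its centre.
- mallet: Loose mallet lying on the left green mat, 270 mm long; origin at its underside, mid-length.
There are look-alikes about, which are no part of the job. What is meant by the bobbin is not purple or turquoise, and is the smaller of those in its own colour.

How it is judged:
By the outcome, as a careful person would: the job done as asked, in the order asked, and still so for the second after the job is handed in, with the robot touching nothing.
It also fails if it takes over 58 s, if anything falls off the work surface, if the arm or the gripper's body presses on something with over 40 N, if the wrist force passes 120 N, or if a joint passes its speed limit or range.

## Robot

A 7-joint arm with a two-finger parallel gripper is mounted at the origin on the work surface. World frame = base frame: x ahead of the robot, y to its left, z up, the work surface at z = 0. Lengths are in m, angles in rad, forces in N, time in s.
With the tool pointing down it reaches from about 0.4 to 0.85 m from the base axis. Payload 10.4 kg.
Tool frame: the origin (TCP) lies at the centre of the arm's flange, where the gripper is bolted on; the fingertips stand 173 mm ahead of it and the grasp point (between the pads) lies 155 mm ahead of it; z points along the fingers, y is the line along which they close (so a half turn about z gives the same grasp; the last joint's range is limited). The gripper opens to 85 mm and grips with 20 to 120 N. Pads are 22 mm wide; open, the fingers measure 114 mm over their backs; the gripper's body (76 mm by 85 mm) begins 54 mm behind the grasp point. The pads swing forward as they close: fully open they stand 13 mm farther back than shut.
Start: joints at [1.197, 0.332, -0.065, 1.46, 0.022, 1.35, -0.088], TCP at [0.215, -0.587, 0.405] pointing down, gripper open.
Joint ranges: [-2.6, 2.6], [-0.5, 2.12], [-1.47, 1.34], [0.16, 2.42], [-1.27, 4.41], [0.06, 2.06], [-2.6, 2.6]. Speed limits (rad/s): [2.22, 2.22, 2.79, 2.79, 3.14, 3.14, 3.14].

## Interface

Orientations are given as a unit quaternion [x, y, z, w].
In Python, from workcell import manip, viewer, finder gives the robot as it stands.
- The arm moves only by the tool arm_command, never from a script. Its argument "plan" is a list of rows, each an object with "dp": the shift along the tool's x, y, z in mm, a list of three; "spin": the turn about the tool's z in rad. A call has 1 to 5 rows; each row shifts and turns the commanded pose from where the row before left it, along the tool's axes as they then stand; what a row does not reach is not made up. A row lasts 1/10 s, in which the tool goes at most 50 mm and 8.59 degrees, less where a joint would pass 70% of its speed; a pose out of reach is approached as far as the arm can. A call is refused whole if a number of a shift passes 50 or a number of a turn 0.15, either way. A call with a gripper value outside its range is refused whole. "grip" is the closure, from -1 (fully open) to 1 (shut), set as the call begins (left out, the last holds). The fingers move at their own pace and stop on an object; "newtons" is the grip in N (left out, the last holds). Time passes only in rows, so rows that do not move let the fingers close. It gives the time, the measured TCP pose, the force, the opening and the grip force at its end, in the units of the state.
- manip.get_obs(): the state, without advancing time (a new reading comes with each control period).
- viewer.camera(name): name is "scene" or "top" or "wrist"; returns the picture (384x512x3 uint8, blue, green, red); there is no depth.
- viewer.camera_params(name): a dict with "vertical_fov" (degrees; the focal length in pixels is half the picture's height over the tangent of half this angle, whatever the lens; pixels are square), "cx", "cy" (the principal point, pixels), "k1" (the pictures are not rectified: a ray, as slopes to the right and down, at radius r is drawn at 1 + k1 r^2 times it, then the intrinsics apply), "R" (3x3) and "t" (3): a world point X has camera coordinates R X + t; the wrist camera has in their place "T_tool_cam" (4x4, takes a point from camera to tool coordinates, whose origin is the TCP and whose axes are the flange's). Camera axes: x right, y down, z forward; pixel columns grow to the right and rows downward; lengths in m; the calibration is good to about 2 mm. A picture is of the moment at which its call begins: read the wrist's pose just before it. camera_params takes no time and is no camera call.
- manip.hand_in(): hands the job in; it is judged then, once.
Trained networks look in the newest picture that a camera, given by its name, has taken for a name from the list of things; names that differ only in an ending like _2 or _b are one class to them, and where a whole thing is asked for, a point or a joint stands for the part that bears it (a point fixed in the world has none). Each returns a list of dicts, best first, with "score" (0 to 1); they miss things now and then, are a little off and sometimes report something else, mostly with a low value. They report only what shows in the picture. A call takes as long as a camera call. They do not tell look-alikes from the thing itself.
- finder.find_in(camera, thing): "position" ([x, y, z] in m, in world coordinates, good to about 4 mm: the middle of the surface that is visible of it).
The state is a dict: "clock": time; "joint_pos": joint angles; "joint_velocities": joint speeds; "tau": joint torques, N m; "position": TCP position; "ee_rot": TCP orientation; "ft_force": force on the tool from outside, world axes, zero at the start; "torque": the same for the moment, N m; "grip_width": opening from 0.0 (shut) to 1.0 (fully open); "grasp_force": force on a finger pad.
Only numpy, scipy, OpenCV 4.12 (cv2) and the standard library are available. Lean on these libraries where they do the work, as an engineer would, in place of code of your own. Each camera call takes 0.05 s, during which the arm holds its last target. There are 200 camera calls.

## Working session

There is one attempt and no reset: what is moved stays moved. The work goes in short steps, Python scripts to look and compute and a tool call to move; the robot and the scene stay as the last step left them, time stands still between calls to the robot, and variables do not carry over. Pictures are saved under pics/ and viewed, at most 10 in all, crops included, and the job is handed in when it is done.

Besides the shell and the picture viewer there is one more tool, called after "Emit:" in YAML: its name, and indented under it one key for each argument. arm_command: Moves the arm, as the interface text tells. Its arguments: {"type":"object","properties":{"plan":{"type":"array","items":{"type":"object","properties":{"dp":{"type":"array","items":{"type":"number"}},"spin":{"type":"number"}}}},"grip":{"type":"number"},"newtons":{"type":"number"}},"required":["plan"]}

```bash
mkdir -p pics; cat > h.py <<'E'
import numpy as np, cv2
from workcell import manip, viewer, finder
E
python3 - <<'E'
from h import *
for c in ("scene","top"):
    cv2.imwrite(f"pics/{c}0.png",viewer.camera(c))
    for n in ["control","rocker_on","blue_key_top","green_key_top","red_key_top","winder","stop_post","stop_pivot","bobbin","tan_spool","bottle","jar"]:
        try: print(c,n,[(np.round(d["position"],3).tolist(),round(d["score"],2)) for d in finder.find_in(c,n)[:3]])
        except Exception as e: print(c,n,e)
o=manip.get_obs(); print(o)
for c in ("scene","top","wrist"): print(viewer.camera_params(c))
E
```

```text
scene control [([0.601, -0.168, 0.044], 0.63), ([0.566, -0.105, 0.069], 0.22)]
scene rocker_on [([0.634, -0.154, 0.063], 0.43)]
scene blue_key_top [([0.407, -0.012, 0.045], 0.66)]
scene green_key_top [([0.527, -0.235, 0.067], 0.54)]
scene red_key_top [([0.563, -0.105, 0.066], 0.6)]
scene winder [([0.601, 0.217, 0.047], 0.72), ([0.739, -0.21, 0.042], 0.41)]
scene stop_post [([0.589, 0.183, 0.067], 0.66)]
scene stop_pivot [([0.598, 0.221, 0.05], 0.94)]
scene bobbin [([0.456, 0.255, 0.034], 0.75), ([0.726, 0.28, 0.04], 0.55), ([0.638, 0.351, 0.022], 0.49)]
scene tan_spool [([0.408, -0.016, 0.042], 0.66), ([0.634, -0.155, 0.064], 0.45), ([0.623, 0.444, 0.11], 0.4)]
scene bottle [([0.621, 0.446, 0.105], 0.89)]
scene jar [([0.766, 0.104, 0.077], 0.72), ([0.544, -0.172, 0.066], 0.52)]
top control [([0.588, -0.18, 0.04], 0.89)]
top rocker_on [([0.628, -0.157, 0.06], 0.55)]
top blue_key_top [([0.58, 0.214, 0.053], 0.7), ([0.541, -0.172, 0.071], 0.51)]
top green_key_top [([0.525, -0.235, 0.068], 0.39)]
top red_key_top [([0.558, -0.105, 0.064], 0.61), ([0.746, 0.096, 0.077], 0.26)]
top winder [
[... 1609 characters left out ...]
k1': -0.09455415474116445, 'R': array([[ 0.01663954, -0.99979592,  0.0114566 ],
       [-0.99101849, -0.01801184, -0.13250633],
       [ 0.13268564, -0.00914886, -0.99111595]]), 't': array([0.00861272, 0.58287631, 1.18961242])}
{'vertical_fov': 62.521811820403826, 'cx': 249.46464190403884, 'cy': 188.1198058458118, 'k1': -0.042089855774567454, 'T_tool_cam': array([[ 2.15927974e-04, -9.47989480e-01, -3.18301586e-01,
         8.16345085e-02],
       [ 9.99999840e-01,  3.71414026e-04, -4.27797585e-04,
        -5.46720302e-04],
       [ 5.23769284e-04, -3.18301442e-01,  9.47989408e-01,
         3.10314266e-02],
       [ 0.00000000e+00,  0.00000000e+00,  0.00000000e+00,
         1.00000000e+00]])}
```

```bash
python3 - <<'E'
import cv2
for c in("scene","top"):
    cv2.imwrite(f"pics/{c}1.png",cv2.resize(cv2.imread(f"pics/{c}0.png"),(800,600),interpolation=cv2.INTER_CUBIC))
E
```

```text
(no output)
```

View pics/top1.png

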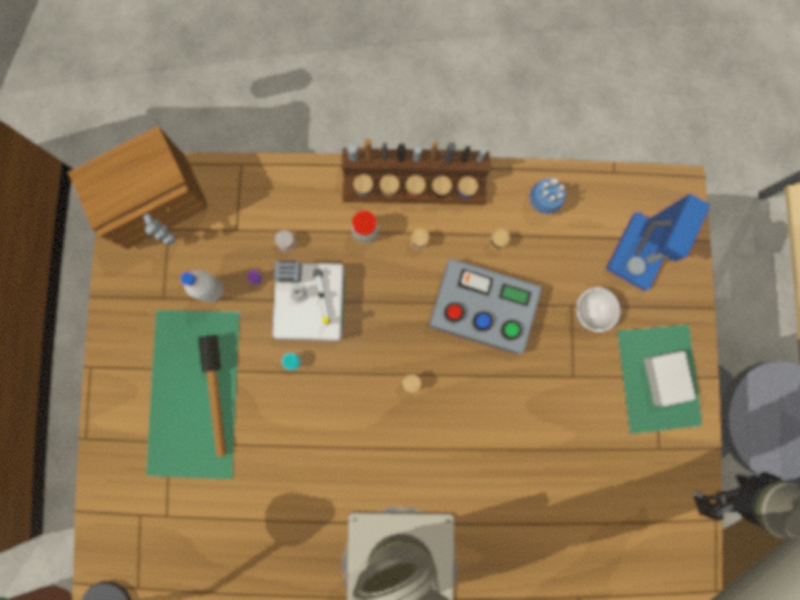

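View pics/scene1.png

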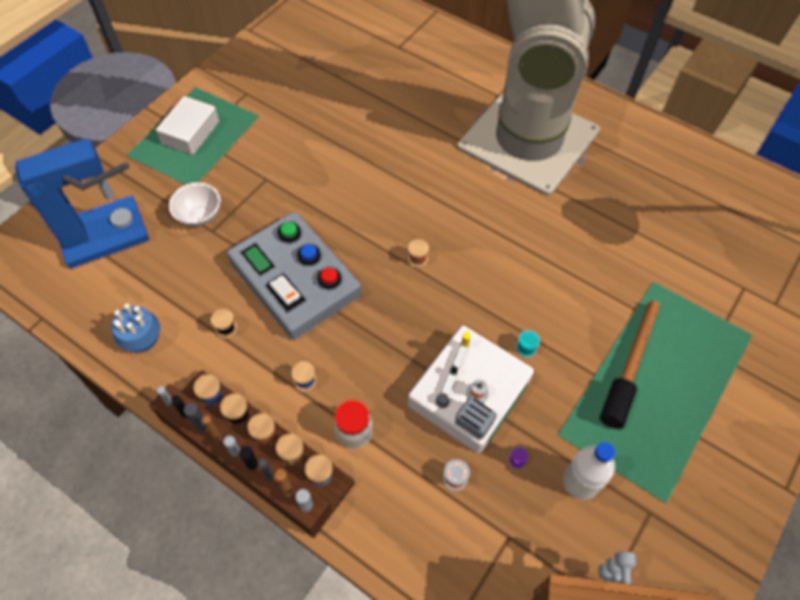

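Top picture (800x600 view): the control box is at (487,306) with red (454,312), blue (483,321), green (512,330), and the rocker at (475,281) with its orange mark at its left end. The yellow post is at (325,321), its pivot near (318,270). The orange bobbin on the spindle is at (298,293). Look-alikes are the purple bobbin (254,277), the turquoise one (290,361) and a larger orange one (285,240). None of these need touching.

```bash
cat > h.py <<'E'
import numpy as np, cv2
from workcell import manip, viewer, finder
from scipy.spatial.transform import Rotation as Ro
def pix2plane(cam,uv,z,obs=None,h=384):
    p=viewer.camera_params(cam); f=h/2/np.tan(np.radians(p["vertical_fov"])/2)
    d=(np.array(uv)-[p["cx"],p["cy"]])/f; s=d.copy()
    for _ in range(10): s=d/(1+p["k1"]*(s@s))
    r=np.array([*s,1.])
    if cam=="wrist":
        Rt=Ro.from_quat(obs["ee_rot"]).as_matrix(); T=p["T_tool_cam"]
        r=Rt@T[:3,:3]@r; c=Rt@T[:3,3]+obs["position"]
    else: c=-p["R"].T@p["t"]; r=p["R"].T@r
    return c+r*(z-c[2])/r[2]
RNG={"red":((0,150,70),(6,255,255)),"blue":((108,150,60),(125,255,255)),"green":((50,150,60),(75,255,255)),"yellow":((24,150,120),(35,255,255)),"orange":((5,120,150),(20,255,255))}
def blobs(img,col,amin=6):
    m=cv2.inRange(cv2.cvtColor(img,cv2.COLOR_BGR2HSV),*map(np.array,RNG[col]))
    n,_,st,ce=cv2.connectedComponentsWithStats(m)
    return [(ce[i],int(st[i,4])) for i in range(1,n) if st[i,4]>=amin]
E
python3 - <<'E'
from h import *
for c in("scene","top"):
    im=cv2.imread(f"pics/{c}0.png")
    for col,z in(("red",.067),("blue",.067),("green",.067),("yellow",.09)):
        for uv,a in blobs(im,col):
            p=pix2plane(c,uv,z)
            if .45<p[0]<.68 and -.3<p[1]<.3: print(c,col,np.round(uv,1),a,np.round(p,4))
E
```

```text
scene red [210.2 176.2] 94 [ 0.5629 -0.105   0.067 ]
scene blue [197.1 161.3] 90 [ 0.5448 -0.1679  0.067 ]
scene green [184.3 146.9] 79 [ 0.5269 -0.231   0.067 ]
scene yellow [298.2 215.5] 20 [0.5343 0.1711 0.09  ]
top red [290.5 199.4] 77 [ 0.5586 -0.1079  0.067 ]
top blue [308.9 204.9] 61 [ 0.5405 -0.1711  0.067 ]
top green [327.2 210.6] 51 [ 0.522  -0.2341  0.067 ]
top yellow [208.1 204.7] 7 [0.5329 0.1697 0.09  ]
```

Emit:
arm_command:
  plan:
    - {"dp": [0,0,10],"spin": 0.126}
    - {"dp": [0,0,20],"spin": 0.126}
    - {"dp": [0,0,20],"spin": 0.126}
    - {"dp": [0,0,20],"spin": 0.126}
    - {"dp": [0,0,10],"spin": 0.126}
  grip: 1
  newtons: 40

```text
clock: 1.8
position: [0.2146, -0.5865, 0.3228]
ee_rot: [0.99, -0.142, -0.001, -0.001]
ft_force: [0.4, -0.6, -0.1]
grip_width: 0.143
grasp_force: 0.0
```

Emit:
arm_command:
  plan:
    - {"dp": [10,-20,0]}
    - {"dp": [20,-40,0]}
    - {"dp": [20,-40,0]}
    - {"dp": [20,-40,0]}
    - {"dp": [20,-40,0]}

```text
invalid input at $.plan[0]: expected keys dp, spin
```

Emit:
arm_command:
  plan:
    - {"dp": [20,-40,0]}
    - {"dp": [20,-40,0]}
    - {"dp": [20,-40,0]}
    - {"dp": [20,-40,0]}
    - {"dp": [20,-40,0]}

```text
invalid input at $.plan[0]: expected keys dp, spin
```

Emit:
arm_command:
  plan:
    - {"dp": [10,-20,0],"spin": 0}
    - {"dp": [20,-40,0],"spin": 0}
    - {"dp": [20,-40,0],"spin": 0}
    - {"dp": [20,-40,0],"spin": 0}
    - {"dp": [20,-40,0],"spin": 0}

```text
clock: 2.3
position: [0.3519, -0.4373, 0.3249]
ee_rot: [0.99, -0.139, 0.0, 0.0]
ft_force: [-0.0, -0.4, -0.2]
grip_width: -0.002
grasp_force: 0.0
```

Emit:
arm_command:
  plan:
    - {"dp": [20,-40,0],"spin": 0}
    - {"dp": [20,-40,0],"spin": 0}
    - {"dp": [20,-40,0],"spin": 0}
    - {"dp": [20,-40,0],"spin": 0}
    - {"dp": [20,-40,0],"spin": 0}

```text
clock: 2.8
position: [0.5032, -0.2726, 0.325]
ee_rot: [0.99, -0.139, 0.0, 0.0]
ft_force: [0.8, -0.9, -0.3]
grip_width: -0.001
grasp_force: 0.0
```

Emit:
arm_command:
  plan:
    - {"dp": [20,-40,0],"spin": 0}
    - {"dp": [20,-40,0],"spin": 0}
    - {"dp": [10,-20,0],"spin": 0}
    - {"dp": [0,0,0],"spin": 0}
    - {"dp": [0,0,0],"spin": 0}

```text
clock: 3.3
position: [0.5777, -0.1918, 0.3245]
ee_rot: [0.99, -0.139, -0.0, 0.0]
ft_force: [0.3, 1.3, 0.1]
grip_width: -0.0
grasp_force: 0.0
```

```bash
python3 - <<'E'
from h import *
o=manip.get_obs(); im=viewer.camera("wrist")
print(o["position"],Ro.from_quat(o["ee_rot"]).as_matrix().round(3))
cv2.imwrite("pics/w1.png",im)
for col in RNG:
    z={"yellow":.09,"orange":.065}.get(col,.067)
    for uv,a in blobs(im,col,60): print(col,uv.round(),a,pix2plane("wrist",uv,z,o).round(4))
E
```

```text
[ 0.57770812 -0.19178489  0.32449223] [[ 0.961 -0.275 -0.001]
 [-0.275 -0.961 -0.   ]
 [-0.     0.    -1.   ]]
red [158. 237.] 1115 [ 0.5629 -0.111   0.067 ]
blue [235. 232.] 605 [ 0.5506 -0.1721  0.067 ]
orange [155. 141.] 286 [ 0.6359 -0.1362  0.065 ]
```

View pics/w1.png

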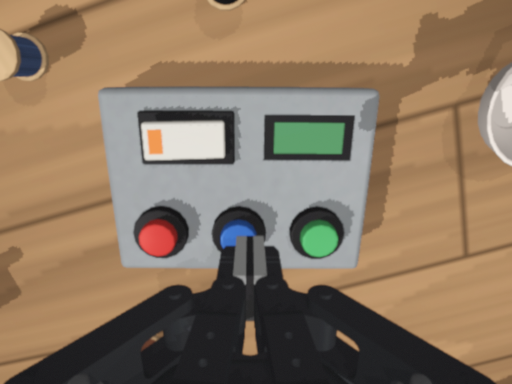

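The picture shows red (158,237), blue (237,236, partly behind the fingers) and green (319,238). The orange mark is on the rocker's left end at (155,141), so the box's yaw and layout are confirmed. I'll move over the mark and press.

Emit:
arm_command:
  plan:
    - {"dp": [20,-37,0],"spin": 0}
    - {"dp": [20.5,-37,10],"spin": 0}
    - {"dp": [0,0,30],"spin": 0}
    - {"dp": [0,0,30],"spin": 0}
    - {"dp": [0,0,0],"spin": 0}

```text
clock: 3.85
position: [0.635, -0.1332, 0.2504]
ee_rot: [0.99, -0.14, -0.004, 0.0]
ft_force: [1.1, -0.6, -0.5]
grip_width: 0.002
grasp_force: 0.0
```

Emit:
arm_command:
  plan:
    - {"dp": [0,0,6],"spin": 0}
    - {"dp": [0,0,4],"spin": 0}
    - {"dp": [0,0,4],"spin": 0}
    - {"dp": [0,0,0],"spin": 0}

```text
clock: 4.25
position: [0.6371, -0.132, 0.2411]
ee_rot: [0.99, -0.139, 0.0, 0.0]
ft_force: [-1.1, -0.7, -0.4]
grip_width: 0.001
grasp_force: 0.0
```

Emit:
arm_command:
  plan:
    - {"dp": [0,0,3],"spin": 0}
    - {"dp": [0,0,3],"spin": 0}
    - {"dp": [0,0,0],"spin": 0}

```text
clock: 4.55
position: [0.6374, -0.1313, 0.2348]
ee_rot: [0.99, -0.139, 0.0, -0.0]
ft_force: [0.8, 0.3, 1.4]
grip_width: 0.001
grasp_force: 0.4
```

Emit:
arm_command:
  plan:
    - {"dp": [0,0,2],"spin": 0}
    - {"dp": [0,0,1],"spin": 0}
    - {"dp": [0,0,0],"spin": 0}

```text
clock: 4.85
position: [0.6374, -0.1313, 0.232]
ee_rot: [0.99, -0.139, 0.0, -0.0]
ft_force: [1.4, 3.0, 2.7]
grip_width: 0.004
grasp_force: 1.8
```

Contact is made and the rocker is moving. I'll go on until the force rises at the stop.

Emit:
arm_command:
  plan:
    - {"dp": [0,0,2],"spin": 0}
    - {"dp": [0,0,0],"spin": 0}

```text
clock: 5.05
position: [0.6375, -0.1313, 0.2315]
ee_rot: [0.99, -0.139, 0.001, -0.0]
ft_force: [-4.4, 4.2, 16.2]
grip_width: 0.001
grasp_force: 7.9
```

Emit:
arm_command:
  plan:
    - {"dp": [0,0,2],"spin": 0}
    - {"dp": [0,0,0],"spin": 0}

```text
clock: 5.25
position: [0.6376, -0.1313, 0.2312]
ee_rot: [0.99, -0.139, 0.001, 0.0]
ft_force: [-10.1, 4.3, 28.2]
grip_width: -0.004
grasp_force: 14.4
```

Emit:
arm_command:
  plan:
    - {"dp": [0,0,-20],"spin": 0}
    - {"dp": [0,0,-40],"spin": 0}
    - {"dp": [-40,32,0],"spin": 0}
    - {"dp": [-40,31,0],"spin": 0}
    - {"dp": [0,0,0],"spin": 0}

```text
clock: 5.75
position: [0.5387, -0.1737, 0.2862]
ee_rot: [0.99, -0.142, -0.003, 0.002]
ft_force: [0.8, 0.6, 0.3]
grip_width: 0.005
grasp_force: 0.0
```

```bash
python3 - <<'E'
from h import *
o=manip.get_obs(); im=viewer.camera("wrist")
print(o["position"])
cv2.imwrite("pics/w2.png",im)
for col in RNG:
    for uv,a in blobs(im,col,60): print(col,uv.round(),a,pix2plane("wrist",uv,.067,o).round(4))
E
```

```text
[ 0.53870083 -0.17371284  0.28615631]
red [144. 206.] 1726 [ 0.5622 -0.111   0.067 ]
blue [244. 206.] 1669 [ 0.5443 -0.1724  0.067 ]
orange [139.  78.] 431 [ 0.6353 -0.1377  0.067 ]
```

View pics/w2.png

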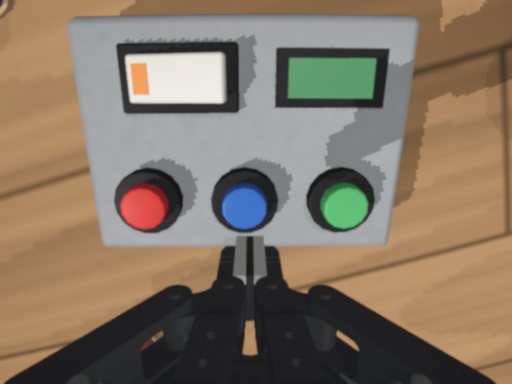

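The rocker's orange end (139,78) is now the low, narrower one and its right end is the wider, raised one, so it is on. Blue (244,206) lies straight ahead of the fingertips. I'll press it.

Emit:
arm_command:
  plan:
    - {"dp": [0,0,20],"spin": 0}
    - {"dp": [0,0,24],"spin": 0}
    - {"dp": [0,0,3],"spin": 0}
    - {"dp": [0,0,2],"spin": 0}
    - {"dp": [0,0,0],"spin": 0}

```text
clock: 6.3
position: [0.5449, -0.1695, 0.2393]
ee_rot: [0.99, -0.139, 0.0, 0.0]
ft_force: [-1.8, 0.6, 2.7]
grip_width: -0.002
grasp_force: 1.0
```

Emit:
arm_command:
  plan:
    - {"dp": [0,0,3],"spin": 0}
    - {"dp": [0,0,2],"spin": 0}
    - {"dp": [0,0,0],"spin": 0}
    - {"dp": [0,0,0],"spin": 0}

```text
clock: 6.7
position: [0.545, -0.1695, 0.2346]
ee_rot: [0.99, -0.139, 0.001, 0.0]
ft_force: [-0.8, 1.0, 6.1]
grip_width: 0.001
grasp_force: 2.6
```

Emit:
arm_command:
  plan:
    - {"dp": [0,0,2],"spin": 0}
    - {"dp": [0,0,1],"spin": 0}
    - {"dp": [0,0,0],"spin": 0}

```text
clock: 7.0
position: [0.5452, -0.1695, 0.2341]
ee_rot: [0.99, -0.139, 0.001, 0.0]
ft_force: [-12.0, 4.2, 31.1]
grip_width: 0.003
grasp_force: 15.4
```

Emit:
arm_command:
  plan:
    - {"dp": [0,0,-20],"spin": 0}
    - {"dp": [0,0,-40],"spin": 0}
    - {"dp": [0,0,-40],"spin": 0}
    - {"dp": [-18,-41,0],"spin": 0}
    - {"dp": [-18,-41,0],"spin": 0}

```text
clock: 7.5
position: [0.5327, -0.0807, 0.3322]
ee_rot: [0.99, -0.141, 0.002, 0.0]
ft_force: [1.0, 1.3, -0.4]
grip_width: 0.002
grasp_force: 0.0
```

Emit:
arm_command:
  plan:
    - {"dp": [-18,-41,0],"spin": 0}
    - {"dp": [-18,-41,0],"spin": 0}
    - {"dp": [-18,-42,0],"spin": 0}
    - {"dp": [-18,-42,0],"spin": 0}
    - {"dp": [0,0,0],"spin": 0}

```text
clock: 8.0
position: [0.5077, 0.1054, 0.3313]
ee_rot: [0.991, -0.135, 0.0, -0.001]
ft_force: [0.9, -0.6, 1.4]
grip_width: -0.002
grasp_force: 0.0
```

```bash
python3 - <<'E'
from h import *
o=manip.get_obs(); im=viewer.camera("wrist")
print(o["position"])
for n in("stop_post","stop_pivot","bobbin","winder"):
    print(n,[(np.round(d["position"],3).tolist(),round(d["score"],2)) for d in finder.find_in("wrist",n)[:3]])
cv2.imwrite("pics/w3.png",im)
for uv,a in blobs(im,"yellow",20): print(uv.round(),a,pix2plane("wrist",uv,.098,o).round(4),pix2plane("wrist",uv,.08,o).round(4))
E
```

```text
[0.50769342 0.1053831  0.33126405]
stop_post [([0.59, 0.184, 0.069], 0.62)]
stop_pivot []
bobbin [([0.594, 0.229, 0.079], 0.81), ([0.451, 0.245, 0.031], 0.81), ([0.562, -0.097, 0.066], 0.61)]
winder [([0.588, 0.203, 0.053], 0.69), ([0.39, 0.419, 0.031], 0.37)]
[154. 186.] 71 [0.5397 0.1644 0.098 ] [0.5356 0.1716 0.08  ]
```

View pics/w3.png

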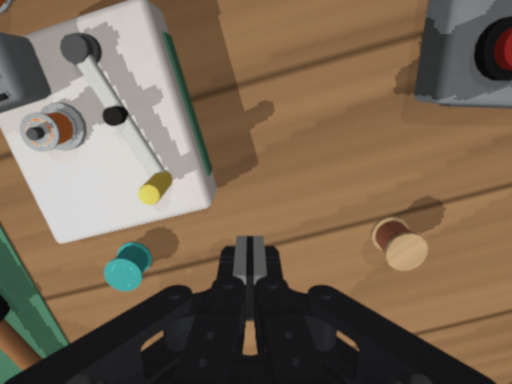

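The picture shows the yellow post (154,186), the arm's pivot (80,48) and the bobbin on its spindle (52,128). The turquoise look-alike is at (127,266), outside the post's path.

```bash
python3 - <<'E'
from h import *
o=manip.get_obs()
w=lambda u,z:pix2plane("wrist",u,z,o)[:2]
pv=w((80,48),.07); post=(w((149,194),.098)+w((154,186),.078))/2
d=post-pv; print("pivot",pv,"post",post,"L",np.hypot(*d))
R=lambda a:np.array([[np.cos(a),np.sin(a)],[-np.sin(a),np.cos(a)]])
T=Ro.from_quat(o["ee_rot"]).as_matrix(); print("tool",T.round(3)[:2])
d*=.11/np.hypot(*d)
n=np.array([.275,.961])  # push normal
for a in(0,.15,.3,.45,.6):
    p=pv+R(a)@d; c=p-n*.0225
    print(a,p.round(4),"tip centre",c.round(4))
print("bobbin",w((50,125),.075),"turq",w((127,266),.03))
E
```

```text
pivot [0.64194857 0.17884742] post [0.53742103 0.16155923] L 0.10594757329016127
tool [[ 0.961 -0.278  0.   ]
 [-0.278 -0.961 -0.001]]
0 [0.5334 0.1609] tip centre [0.5272 0.1393]
0.15 [0.532  0.1773] tip centre [0.5258 0.1557]
0.3 [0.533  0.1938] tip centre [0.5268 0.1721]
0.45 [0.5364 0.2099] tip centre [0.5302 0.1883]
0.6 [0.5422 0.2253] tip centre [0.5361 0.2037]
bobbin [0.60048144 0.21945398] turq [0.45615961 0.23892694]
```

Emit:
arm_command:
  plan:
    - {"dp": [17,-22,10],"spin": 0}
    - {"dp": [0,0,25],"spin": 0}
    - {"dp": [0,0,30],"spin": 0}
    - {"dp": [0,0,19],"spin": 0}
    - {"dp": [0,0,0],"spin": 0}

```text
clock: 8.75
position: [0.5308, 0.1133, 0.244]
ee_rot: [0.99, -0.14, -0.002, 0.001]
ft_force: [0.0, 0.5, 0.6]
grip_width: 0.003
grasp_force: 0.0
```

Emit:
arm_command:
  plan:
    - {"dp": [0,0,0],"spin": 0}
    - {"dp": [0,0,0],"spin": 0}

```text
clock: 8.95
position: [0.5321, 0.1147, 0.2481]
ee_rot: [0.99, -0.14, 0.001, -0.0]
ft_force: [-0.1, 0.2, 0.4]
grip_width: 0.003
grasp_force: 0.0
```

Emit:
arm_command:
  plan:
    - {"dp": [-3,-10,0],"spin": 0}
    - {"dp": [-3,-10,0],"spin": 0}
    - {"dp": [-3,-10,0],"spin": 0}
    - {"dp": [-3,-10,0],"spin": 0}
    - {"dp": [0,0,0],"spin": 0}

```text
clock: 9.45
position: [0.5305, 0.159, 0.2467]
ee_rot: [0.99, -0.138, -0.0, -0.0]
ft_force: [-0.9, 0.4, -0.4]
grip_width: 0.001
grasp_force: 0.0
```

Emit:
arm_command:
  plan:
    - {"dp": [-2,-10,0],"spin": 0}
    - {"dp": [0,-10,0],"spin": 0}
    - {"dp": [0,-10,0],"spin": 0}
    - {"dp": [0,0,0],"spin": 0}

```text
clock: 9.85
position: [0.5376, 0.1881, 0.2469]
ee_rot: [0.99, -0.138, 0.0, -0.001]
ft_force: [0.5, -0.4, 0.3]
grip_width: 0.002
grasp_force: 0.0
```

The force shows no clear contact, so I'll look.

```bash
python3 - <<'E'
from h import *
o=manip.get_obs(); im=viewer.camera("wrist"); t=viewer.camera("top"); s=viewer.camera("scene")
print(o["position"],o["ft_force"])
a=cv2.resize(s[170:300,230:360],(400,400),interpolation=cv2.INTER_CUBIC)
b=cv2.resize(im,(400,300)); b=cv2.copyMakeBorder(b,0,100,0,0,cv2.BORDER_CONSTANT)
cv2.imwrite("pics/c4.png",np.hstack([a,b]))
for n,i in(("wrist",im),("top",t),("scene",s)):
  for uv,ar in blobs(i,"yellow",5): print(n,uv.round(),ar,pix2plane(n,uv,.09,o).round(4))
E
```

```text
[0.53762738 0.18807779 0.24685952] [ 0.53529722 -0.44292112  0.32225703]
wrist [200. 288.] 96 [0.5342 0.2138 0.09  ]
```

View pics/c4.png

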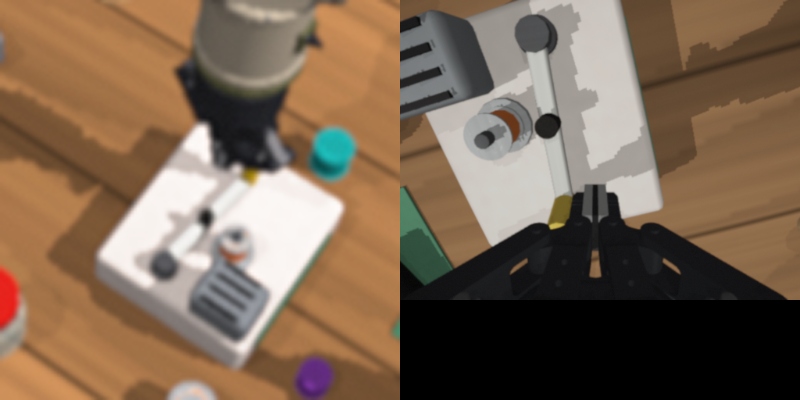

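The post is being pushed: it now sits directly left of the fingers, at (560,212) in the crop, and the arm has turned towards the bobbin. I'll go on to the stop.

Emit:
arm_command:
  plan:
    - {"dp": [0,-5,0],"spin": 0}
    - {"dp": [0,-5,0],"spin": 0}
    - {"dp": [0,-3,0],"spin": 0}
    - {"dp": [0,0,0],"spin": 0}

```text
clock: 10.4
position: [0.541, 0.1993, 0.2467]
ee_rot: [0.99, -0.139, 0.0, -0.0]
ft_force: [0.2, 0.3, -0.6]
grip_width: 0.003
grasp_force: 0.1
```

Emit:
arm_command:
  plan:
    - {"dp": [0,-3,0],"spin": 0}
    - {"dp": [0,-2,0],"spin": 0}
    - {"dp": [0,0,0],"spin": 0}

```text
clock: 10.7
position: [0.5426, 0.2025, 0.2465]
ee_rot: [0.99, -0.14, 0.0, 0.001]
ft_force: [0.8, -5.8, -0.4]
grip_width: -0.001
grasp_force: 2.3
```

Emit:
arm_command:
  plan:
    - {"dp": [0,-3,0],"spin": 0}
    - {"dp": [0,0,0],"spin": 0}

```text
clock: 10.9
position: [0.5438, 0.204, 0.2463]
ee_rot: [0.99, -0.14, 0.0, 0.002]
ft_force: [0.9, -9.9, -0.2]
grip_width: 0.005
grasp_force: 4.1
```

Emit:
arm_command:
  plan:
    - {"dp": [0,-2,0],"spin": 0}
    - {"dp": [0,0,0],"spin": 0}

```text
clock: 11.1
position: [0.5448, 0.2052, 0.2463]
ee_rot: [0.99, -0.141, 0.001, 0.002]
ft_force: [3.6, -11.5, -0.7]
grip_width: -0.002
grasp_force: 4.8
```

The force rises against the stop at the predicted position. I'll back off, lift and check.

Emit:
arm_command:
  plan:
    - {"dp": [0,10,0],"spin": 0}
    - {"dp": [0,20,0],"spin": 0}
    - {"dp": [0,0,-40],"spin": 0}
    - {"dp": [0,0,-40],"spin": 0}
    - {"dp": [0,40,0],"spin": 0}

```text
clock: 11.6
position: [0.5252, 0.1462, 0.3325]
ee_rot: [0.991, -0.136, 0.004, -0.003]
ft_force: [0.8, -0.4, -0.1]
grip_width: -0.001
grasp_force: 0.0
```

```bash
python3 - <<'E'
from h import *
o=manip.get_obs(); im=viewer.camera("wrist"); s=viewer.camera("scene")
print(o["position"])
a=cv2.resize(s[170:300,230:360],(400,400),interpolation=cv2.INTER_CUBIC)
b=cv2.resize(im,(400,300)); b=cv2.copyMakeBorder(b,0,100,0,0,cv2.BORDER_CONSTANT)
cv2.imwrite("pics/c5.png",np.hstack([a,b]))
for n,i in(("wrist",im),("scene",s)):
  for uv,ar in blobs(i,"yellow",5): print(n,uv.round(),ar,pix2plane(n,uv,.085,o).round(4))
E
```

```text
[0.52522967 0.14616958 0.33245096]
wrist [154. 210.] 185 [0.5383 0.219  0.085 ]
scene [315. 226.] 17 [0.5326 0.2232 0.085 ]
```

View pics/c5.png

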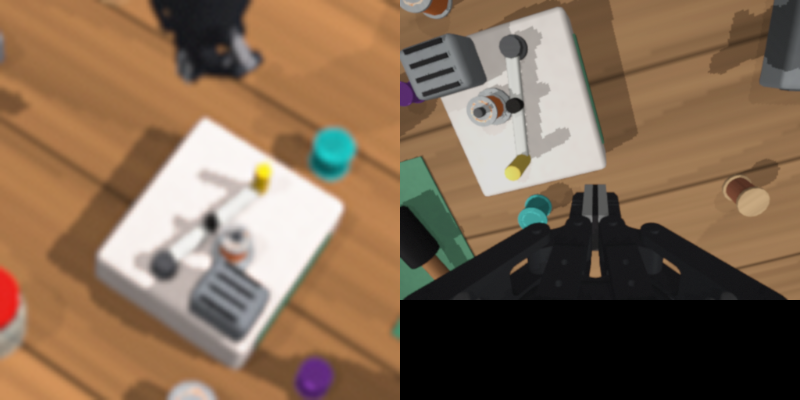

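```bash
python3 - <<'E'
from h import *
o=manip.get_obs(); print(o["position"],o["ee_rot"].round(4))
o3=dict(position=np.array([.50769,.10538,.33126]),ee_rot=np.array([.9907,-.1355,0,-.001]))
o3["ee_rot"]/=np.linalg.norm(o3["ee_rot"])
o5=dict(position=np.array([.5252297,.14616958,.33245]),ee_rot=np.array([.9908,-.136,.004,-.003]))
for nm,ob,pv,b,tops in(("before",o3,(80,48),(164,177),(149,194)),("after",o5,(143,59),(155,202),(144,222))):
    P=pix2plane("wrist",pv,.07,ob)[:2];B=pix2plane("wrist",b,.066,ob)[:2];t=pix2plane("wrist",tops,.098,ob)[:2]
    for q in(B,t):
        d=q-P; print(nm,P.round(4),q.round(4),"len",np.hypot(*d).round(4),"ang",np.arctan2(d[1],-d[0]).round(3))
p=[pix2plane("scene",u,.09)[:2] for u in((298.2,215.5),(315,226))]; print("scene shift",p[1]-p[0])
E
```

```text
[0.52432848 0.13725257 0.32776413] [ 9.900e-01 -1.413e-01  1.100e-03  8.000e-04]
before [0.6397 0.1895] [0.5369 0.1669] len 0.1053 ang -0.216
before [0.6397 0.1895] [0.535  0.1698] len 0.1065 ang -0.186
after [0.6409 0.1924] [0.5387 0.2234] len 0.1068 ang 0.295
after [0.6409 0.1924] [0.5354 0.2231] len 0.1099 ang 0.283
scene shift [0.00043118 0.05247478]
```

The angle changed by about 0.5 rad. Either the arm didn't start at zero or it isn't quite over, so I'll look more closely at the knob and bobbin gap.

Emit:
arm_command:
  plan:
    - {"dp": [10,-30,0],"spin": 0}
    - {"dp": [10,-30,20],"spin": 0}
    - {"dp": [0,0,10],"spin": 0}
    - {"dp": [0,0,0],"spin": 0}
    - {"dp": [0,0,0],"spin": 0}

```text
clock: 12.2
position: [0.5599, 0.1927, 0.2966]
ee_rot: [0.99, -0.139, -0.0, 0.0]
ft_force: [0.1, -0.0, 0.0]
grip_width: 0.001
grasp_force: 0.0
```

```bash
python3 - <<'E'
from h import *
o=manip.get_obs(); im=viewer.camera("wrist")
print(o["position"],o["ee_rot"].round(4))
cv2.imwrite("pics/w6.png",cv2.resize(im,(768,576),interpolation=cv2.INTER_CUBIC))
E
```

```text
[0.55990851 0.19271481 0.29662534] [ 9.902e-01 -1.394e-01 -3.000e-04  3.000e-04]
```

View pics/w6.png

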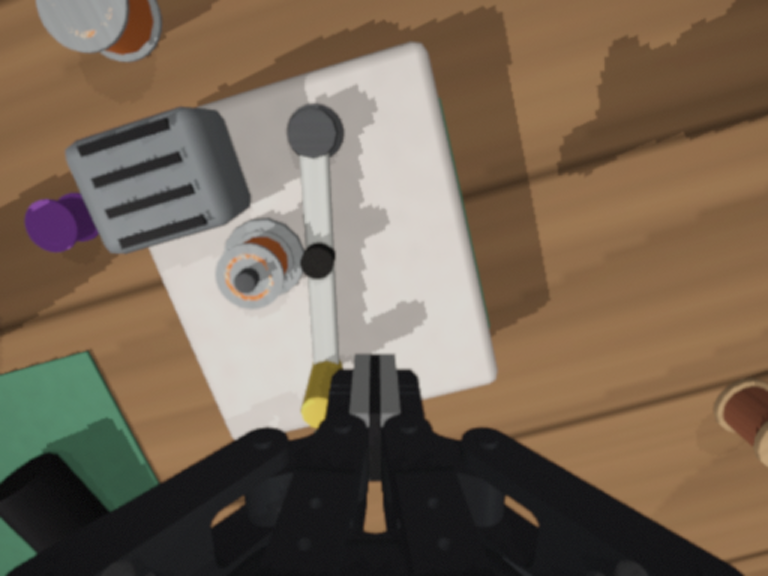

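The knob (316,261) is right beside the bobbin's flange (303,250), as "fully over" describes, and the bobbin is still on its spindle. One more firm push will confirm the end stop: if the arm is there, contact should start where it did before.

Emit:
arm_command:
  plan:
    - {"dp": [-18,12,0],"spin": 0}
    - {"dp": [0,0,25],"spin": 0}
    - {"dp": [0,0,25],"spin": 0}
    - {"dp": [0,-8,0],"spin": 0}
    - {"dp": [0,0,0],"spin": 0}

```text
clock: 12.75
position: [0.542, 0.1953, 0.2479]
ee_rot: [0.99, -0.139, 0.0, -0.0]
ft_force: [-0.1, -0.4, 0.2]
grip_width: 0.0
grasp_force: 0.0
```

Emit:
arm_command:
  plan:
    - {"dp": [0,-5,0],"spin": 0}
    - {"dp": [0,0,0],"spin": 0}
    - {"dp": [0,0,0],"spin": 0}

```text
clock: 13.05
position: [0.5433, 0.1994, 0.2476]
ee_rot: [0.99, -0.139, 0.001, -0.0]
ft_force: [-0.1, 0.0, -0.3]
grip_width: -0.001
grasp_force: 0.0
```

Emit:
arm_command:
  plan:
    - {"dp": [0,-4,0],"spin": 0}
    - {"dp": [0,0,0],"spin": 0}
    - {"dp": [0,0,0],"spin": 0}

```text
clock: 13.35
position: [0.5444, 0.203, 0.2469]
ee_rot: [0.99, -0.139, 0.0, -0.0]
ft_force: [1.7, -0.8, -0.7]
grip_width: 0.001
grasp_force: 0.5
```

Emit:
arm_command:
  plan:
    - {"dp": [0,-4,0],"spin": 0}
    - {"dp": [0,0,0],"spin": 0}
    - {"dp": [0,0,0],"spin": 0}

```text
clock: 13.65
position: [0.5459, 0.2059, 0.2466]
ee_rot: [0.99, -0.14, 0.0, 0.001]
ft_force: [3.4, -4.3, -0.3]
grip_width: -0.003
grasp_force: 2.1
```

Emit:
arm_command:
  plan:
    - {"dp": [0,-4,0],"spin": 0}
    - {"dp": [0,0,0],"spin": 0}
    - {"dp": [0,0,0],"spin": 0}

```text
clock: 13.95
position: [0.5469, 0.2082, 0.2463]
ee_rot: [0.99, -0.14, -0.0, 0.002]
ft_force: [0.5, -10.7, 2.2]
grip_width: -0.001
grasp_force: 5.9
```

Emit:
arm_command:
  plan:
    - {"dp": [0,-4,0],"spin": 0}
    - {"dp": [0,0,0],"spin": 0}
    - {"dp": [0,0,0],"spin": 0}

```text
clock: 14.25
position: [0.5483, 0.2098, 0.2457]
ee_rot: [0.99, -0.141, -0.0, 0.004]
ft_force: [-0.5, -19.0, 2.6]
grip_width: 0.001
grasp_force: 8.1
```

Emit:
arm_command:
  plan:
    - {"dp": [0,10,0],"spin": 0}
    - {"dp": [0,20,0],"spin": 0}
    - {"dp": [0,0,-40],"spin": 0}
    - {"dp": [0,0,-43],"spin": 0}
    - {"dp": [10,40,0],"spin": 0}

```text
clock: 14.75
position: [0.538, 0.1505, 0.3358]
ee_rot: [0.991, -0.135, 0.004, -0.004]
ft_force: [0.8, -0.6, 0.1]
grip_width: -0.004
grasp_force: 0.0
```

Emit:
arm_command:
  plan:
    - {"dp": [0,0,0],"spin": 0}
    - {"dp": [0,0,0],"spin": 0}
    - {"dp": [0,0,0],"spin": 0}

```text
clock: 15.05
position: [0.5375, 0.1454, 0.3293]
ee_rot: [0.99, -0.139, -0.0, -0.0]
ft_force: [0.7, -0.4, 0.3]
grip_width: -0.001
grasp_force: 0.0
```

```bash
python3 - <<'E'
from h import *
o=manip.get_obs(); im=viewer.camera("wrist"); s=viewer.camera("scene")
print(o["position"])
for n,i in(("wrist",im),("scene",s)):
  for uv,ar in blobs(i,"yellow",5): print(n,uv.round(1),ar,pix2plane(n,uv,.085,o).round(4))
E
```

```text
[0.53749118 0.14535627 0.32931137]
wrist [155.4 224.9] 187 [0.5382 0.2184 0.085 ]
wrist [148.2 220.5] 22 [0.543  0.2222 0.085 ]
scene [315.1 226.4] 19 [0.533  0.2236 0.085 ]
```

The post didn't move under 19 N, so the arm is at its end stop. Next is the green key.

Emit:
arm_command:
  plan:
    - {"dp": [9,36,0],"spin": 0}
    - {"dp": [9,37,0],"spin": 0}
    - {"dp": [9,37,0],"spin": 0}
    - {"dp": [9,37,0],"spin": 0}
    - {"dp": [10,37,0],"spin": 0}

```text
clock: 15.65
position: [0.5311, -0.0456, 0.3295]
ee_rot: [0.99, -0.138, -0.0, -0.0]
ft_force: [0.6, 0.8, -0.5]
grip_width: 0.002
grasp_force: 0.0
```

Emit:
arm_command:
  plan:
    - {"dp": [9,37,0],"spin": 0}
    - {"dp": [9,37,0],"spin": 0}
    - {"dp": [9,37,0],"spin": 0}
    - {"dp": [10,37,0],"spin": 0}
    - {"dp": [10,35,0],"spin": 0}

```text
clock: 16.15
position: [0.5262, -0.2349, 0.3294]
ee_rot: [0.99, -0.139, -0.0, -0.0]
ft_force: [0.8, 0.5, 0.4]
grip_width: -0.002
grasp_force: 0.0
```

Emit:
arm_command:
  plan:
    - {"dp": [0,0,20],"spin": 0}
    - {"dp": [0,0,20],"spin": 0}
    - {"dp": [0,0,0],"spin": 0}
    - {"dp": [0,0,0],"spin": 0}

```text
clock: 16.55
position: [0.5264, -0.2332, 0.2898]
ee_rot: [0.99, -0.139, -0.0, -0.0]
ft_force: [0.5, 0.3, 1.4]
grip_width: -0.001
grasp_force: 0.0
```

```bash
python3 - <<'E'
from h import *
o=manip.get_obs(); im=viewer.camera("wrist")
print(o["position"]); cv2.imwrite("pics/w7.png",im)
for c in("red","blue","green"):
  for uv,ar in blobs(im,c,60): print(c,uv.round(1),ar,pix2plane("wrist",uv,.067,o).round(4))
E
```

```text
[ 0.52644618 -0.23319906  0.2897733 ]
red [ 62.  209.9] 1603 [ 0.5621 -0.1131  0.067 ]
blue [157.3 211.1] 1534 [ 0.544  -0.1747  0.067 ]
```

View pics/w7.png

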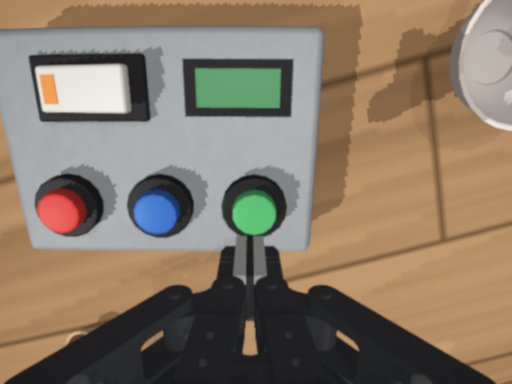

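Green (254,212) is straight ahead of the fingertips, the rocker is still on, and blue is back up. I'll press green.

Emit:
arm_command:
  plan:
    - {"dp": [0,0,20],"spin": 0}
    - {"dp": [0,0,25],"spin": 0}
    - {"dp": [0,0,4],"spin": 0}
    - {"dp": [0,0,4],"spin": 0}
    - {"dp": [0,0,0],"spin": 0}

```text
clock: 17.1
position: [0.5265, -0.2338, 0.2378]
ee_rot: [0.99, -0.139, 0.0, 0.0]
ft_force: [-2.4, 1.7, 2.8]
grip_width: -0.002
grasp_force: 1.5
```

Emit:
arm_command:
  plan:
    - {"dp": [0,0,2],"spin": 0}
    - {"dp": [0,0,2],"spin": 0}
    - {"dp": [0,0,2],"spin": 0}
    - {"dp": [0,0,0],"spin": 0}

```text
clock: 17.5
position: [0.5267, -0.2339, 0.2341]
ee_rot: [0.99, -0.139, 0.001, 0.0]
ft_force: [-10.5, 6.3, 29.5]
grip_width: -0.001
grasp_force: 14.6
```

Green is fully down. I'll lift and hand in.

Emit:
arm_command:
  plan:
    - {"dp": [0,0,-20],"spin": 0}
    - {"dp": [0,0,-40],"spin": 0}
    - {"dp": [0,0,-40],"spin": 0}
    - {"dp": [0,0,0],"spin": 0}
    - {"dp": [0,0,0],"spin": 0}

```text
clock: 18.0
position: [0.5263, -0.2341, 0.3319]
ee_rot: [0.99, -0.139, 0.001, 0.001]
ft_force: [-0.0, -0.4, -0.4]
grip_width: -0.001
grasp_force: 0.0
```

```bash
python3 - <<'E'
from h import *
s=viewer.camera("scene")
for uv,ar in blobs(s,"yellow",5): print(uv.round(1),ar)
print(manip.get_obs()["ft_force"].round(1)); print(manip.hand_in())
E
```

```text
[315.1 226.4] 19
[-0.4  0.6 -0. ]
the job is handed in; nothing more can be done
None
```

The job is handed in at about 18 s: rocker on, blue key pressed and released, stop arm pushed to its end stop, then green key pressed and released; red was not pressed and the bobbin is still on its spindle. The arm turned about 0.5 rad rather than 0.6, probably because it did not start at zero, and a second push at 19 N did not move it further.

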